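# Clip the lunch box shut and slide it onto the mat beside its twin

### The arm

A 7-joint arm with a two-finger parallel gripper is mounted at the origin on the work surface. World frame = base frame: x ahead of the robot, y to its left, z up, the work surface at z = 0. Lengths are in m, angles in rad, forces in N, time in s.
With the tool pointing down it reaches from about 0.4 to 0.85 m from the base axis. Payload 10.4 kg.
Tool frame: the origin (TCP) lies between the finger pads; the fingertips stand 19 mm ahead of it and the grasp point (between the pads) is the TCP (manip.tips_ahead is the distance from the TCP to the fingertips, in m); z points along the fingers, y is the line along which they close (so a half turn about z gives the same grasp; the last joint's range is limited). The gripper opens to 85 mm and grips with 20 to 120 N. Pads are 22 mm wide; open, the fingers measure 114 mm over their backs; the gripper's body (76 mm by 85 mm) begins 54 mm behind the grasp point. The pads swing forward as they close: fully open they stand 13 mm farther back than shut.
Start: joints at [-1.304, 0.332, -0.065, 1.46, 0.022, 1.35, -0.088], TCP at [0.179, 0.599, 0.213] pointing down, gripper open.
Joint ranges: [-2.6, 2.6], [-0.5, 2.12], [-1.47, 1.34], [0.16, 2.42], [-1.27, 4.41], [0.06, 2.06], [-2.6, 2.6]. Speed limits (rad/s): [2.22, 2.22, 2.79, 2.79, 3.14, 3.14, 3.14].

### API

Orientations are given as a unit quaternion [x, y, z, w].
In Python, from workcell import manip, viewer gives the robot as it stands.
- The arm moves only by the tool arm_command, never from a script. Its argument "series" is text: rows parted by semicolons, each of 5 numbers parted by spaces: the closure, from 0 (fully open) to 1 (shut), then the shift along the tool's x, y, z normalised to -1 to 1, where 1 is 0.4 m, then the turn about the tool's z normalised to -1 to 1, where 1 is 180 degrees. In form: jaw tx ty tz spin; .... A call has exactly 10 rows; each row shifts and turns the commanded pose from where the row before left it, along the tool's axes as they then stand; what a row does not reach is not made up. A row lasts 1/8 s, in which the tool goes at most 62.5 mm and 10.7 degrees, less where a joint would pass 70% of its speed; a pose out of reach is approached as far as the arm can. A call with a number of a shift or a turn outside -1 to 1 is refused whole. A call with a gripper value outside its range is refused whole. The fingers move at their own pace and stop on an object; "newtons" is the grip in N (left out, the last holds). Time passes only in rows, so rows that do not move let the fingers close, or fill a call up. It gives the time, the measured TCP pose, the force, the opening and the grip force at its end, in the units of the state.
- manip.get_obs(): the state, without advancing time (a new reading comes with each control period).
- viewer.camera(name): name is "scene" or "top"; returns a dict with "pixels" (384x512x3 uint8, red, green, blue), "intrinsics" (3x3 intrinsics, pixels), "extrinsics" (4x4, takes a point from world to camera coordinates). Camera axes: x right, y up, looking along -z (the intrinsics and any distortion apply to the point x, -y, -z); pixel columns grow to the right and rows downward; lengths in m; the calibration is good to about 2 mm. A picture is of the moment at which its call begins. There is no depth.
- manip.hand_in(): hands the job in; it is judged then, once.
The state is a dict: "clock": time; "joint_pos": joint angles; "joint_velocities": joint speeds; "tau": joint torques, N m; "position": TCP position; "ee_rot": TCP orientation; "ft_force": force on the tool from outside, world axes, zero at the start; "torque": the same for the moment, N m; "grip_width": opening from 0.0 (shut) to 1.0 (fully open); "grasp_force": force on a finger pad.
Only numpy, scipy, OpenCV 4.12 (cv2) and the standard library are available. Lean on these libraries where they do the work, as an engineer would, in place of code of your own. Each camera call takes 0.05 s, during which the arm holds its last target. There are 200 camera calls.

### The job

One packed lunch box is still standing on the bare counter with its front clip open: fold that clip down until it lies shut against the side, then slide the box across the counter, without lifting it, onto the free near half of the drying mat. It should end up wholly on the mat, square in front of the lunch box already there with their ends in line and about a finger's width (15 mm) between them. Do not shove that other box or the things standing around.

Things in the scene. Friction and masses are not known exactly. Their poses are not given: they have to be found in the camera images.
- lunchbox: Clear plastic box to move, 0.34-0.56 kg, loose on the counter. Lid 125 (its x) x 180 mm (its y), 58 mm high; tub under the rim (below 44 mm) 113 x 168, so fingers meet the rim first. Grey 70 mm clips mid-way on both long sides: 135 mm over them. The +x clip is shut and fixed, the -x one (robot side) is open. Too wide to grip: push its sides (2-4 N). Origin: centre of underside, z up.
- clip (a joint): Hinge of lunchbox's open clip, along the box's y, 66 mm from its middle towards -x, 54 mm above its underside. 0 = shut, hanging straight down by the side; 1.57 = level, straight out; 2.4 = limit, up and out. Starts at 1.5-2.2, stays where left (about 0.4 N at its edge). Press it down from above, then in. Flap 70 wide, 30 long, 3 mm thick; shut, its outer face is 67.5 mm from the middle.
- clip_edge (a point): Middle of the free edge of that open clip's flap, 30 mm from its hinge.
- mat: Grey ribbed silicone drying mat fixed on the counter, 2.5 mm thick; around its flat top a bevel 12 mm wide lets a box slide up onto it. Origin: on the counter under the middle of its free near half; from there the flat top runs x -100 to +235 mm, y -112 to +112 mm. Its x points away from the robot (within 8 degrees). It lies left or right of the lunchbox.
- otherbox: Second lunch box, same sizes, both clips shut, loose on the far half of the mat, square to it within 2 degrees, its middle about 152 mm along the mat's x from the mat's origin. Origin and axes as for lunchbox. The lunchbox belongs at its -x side, long sides parallel: 150 mm between the two middles leaves 15 mm between the clips.
- spicejar: Glass spice jar with a steel twist cap, 46 mm across, 94 mm high, loose, 20 cm beyond the lunchbox's start. Leave alone. Origin: centre of underside.
- chopstickrest: Wooden chopstick rest, 22 x 66 mm (y), 14 mm high, loose, beyond the mat, next to the spoon. Leave alone. Origin: centre of underside.
- dispenser: Empty green plastic push dispenser bottle, 66 mm across, 181 mm high, loose, beside the spice jar, 21 cm beyond the lunchbox's start. Leave alone. Origin: centre of underside.
- spoon: Aluminium table spoon, 165 mm long (x), 43 mm bowl, 8 mm high, loose, lying across the counter beyond the mat. Leave alone. Origin: on the underside near its middle.
Not all that is in view belongs to the job. What is shaped like the otherbox but blue or red is not meant.

How it is judged:
By the outcome, as a careful person would: the job done as asked, in the order asked, and still so for the second after the job is handed in, with the robot touching nothing.
It also fails if it takes over 72 s, if anything falls off the work surface, if the arm or the gripper's body presses on something with over 40 N, if the wrist force passes 120 N, or if a joint passes its speed limit or range.

## Working session

There is one attempt and no reset: what is moved stays moved. The work goes in short steps, Python scripts to look and compute and a tool call to move; the robot and the scene stay as the last step left them, time stands still between calls to the robot, and variables do not carry over. Pictures are saved under pics/ and viewed, at most 10 in all, crops included, and the job is handed in when it is done.

Besides the shell and the picture viewer there is one more tool, called after "Emit:" as a command line: name --argument value ..., lists and objects as JSON in quotes. arm_command: Moves the arm, as the interface text tells. Scaled input: -1 to 1 covers 0.4 m each way for a shift and 180 degrees each way for a turn. Its arguments: {"type":"object","properties":{"series":{"type":"string"},"newtons":{"type":"number"}},"required":["series"]}

```bash
mkdir -p pics
cat > h.py <<'E'
import numpy as np, cv2
from workcell import manip, viewer
def cam(n):
    d=viewer.camera(n); return np.array(d["pixels"]),np.array(d["intrinsics"]),np.array(d["extrinsics"]),d
def ray(uv,z,K,E):
    R=E[:3,:3];c=-R.T@E[:3,3]
    q=np.linalg.inv(K)@np.array([uv[0],uv[1],1.]); v=R.T@np.array([q[0],-q[1],-q[2]])
    return c+v*(z-c[2])/v[2]
def proj(P,K,E):
    p=E[:3,:3]@np.array(P)+E[:3,3]; q=K@np.array([p[0],-p[1],-p[2]]); return q[:2]/q[2]
def save(n,im,s=1.5): cv2.imwrite(n,cv2.resize(im[:,:,::-1],None,fx=s,fy=s,interpolation=cv2.INTER_CUBIC))
E
python3 - <<'E'
from h import *
for n in("scene","top"):
    im,K,E,d=cam(n); save(f"pics/{n}0.png",im); print(n,[k for k in d],K.tolist(),np.round(E,4).tolist())
o=manip.get_obs(); print(o["position"],o["ee_rot"],o["ft_force"],o["clock"])
E
```

```text
scene ['pixels', 'intrinsics', 'extrinsics'] [[354.8985001165274, 0.0, 258.1877101556144], [0.0, 354.8985001165274, 188.75144853416936], [0.0, 0.0, 1.0]] [[-0.3711, 0.9285, -0.0147, 0.2941], [-0.709, -0.2731, 0.6502, 0.302], [0.5996, 0.2517, 0.7597, -1.4384], [0.0, 0.0, 0.0, 1.0]]
top ['pixels', 'intrinsics', 'extrinsics'] [[468.70913530774124, 0.0, 251.3887355336815], [0.0, 468.70913530774124, 200.61273545808893], [0.0, 0.0, 1.0]] [[-0.0209, -0.9996, 0.0165, -0.1097], [0.9943, -0.019, 0.1046, -0.5674], [-0.1042, 0.0185, 0.9944, -1.5204], [0.0, 0.0, 0.0, 1.0]]
[0.17849631 0.59859142 0.2126849 ] [ 1.44372224e-01  9.89523237e-01 -6.48261521e-04 -6.75025634e-05] [-1.82749179 -0.53213367  0.55739848] 0.1
```

View pics/scene0.png

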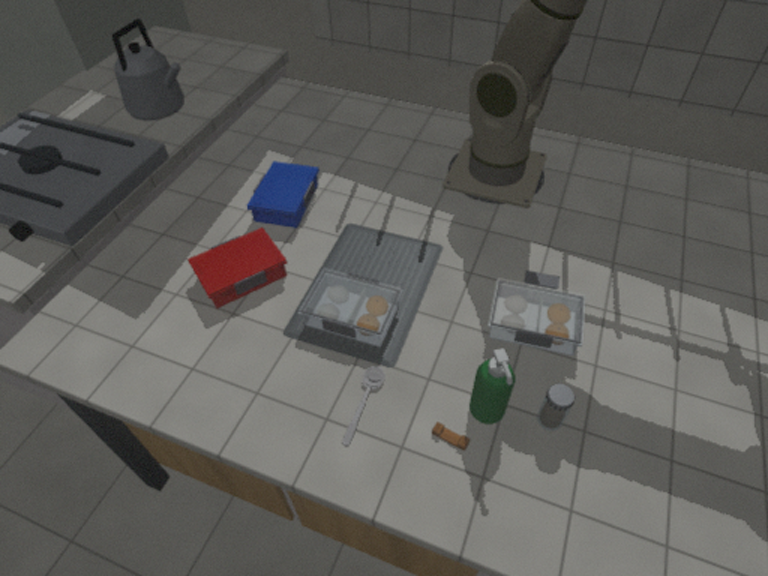

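View pics/top0.png

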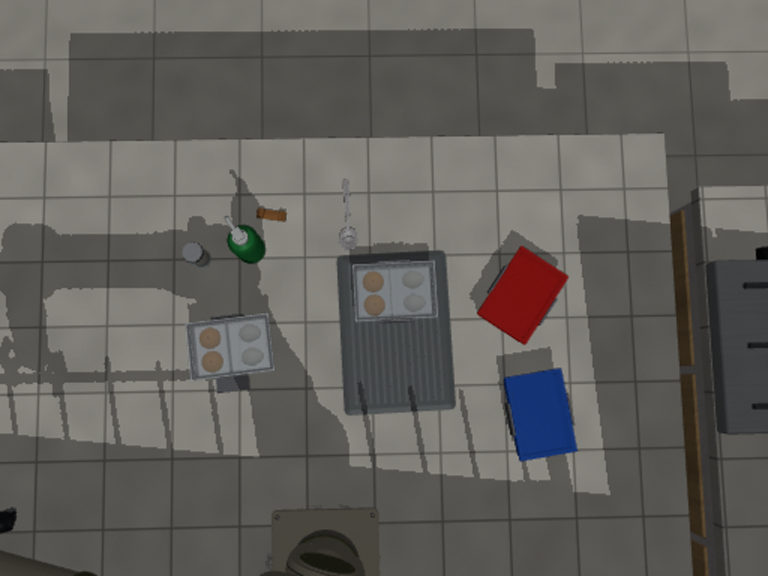

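The scene picture shows the open-clip clear box at about (537,315), with the mat and the other clear box at (350,310). Red (240,265) and blue (285,195) boxes are decoys. In the top picture the lunchbox is at (230,347) with its clip at (233,384), the otherbox at (395,292), and the mat at (397,332). The jar is at (195,252) and the dispenser at (245,243). Of the clear boxes, only (230,347) is on the bare counter with an open clip, so that is the one to move. Next I'll confirm this in an enlarged crop.

Run:
```python
from h import *
im,K,E,d=cam("top"); np.savez("top0.npz",im=im,K=K,E=E)
s,K2,E2,_=cam("scene"); np.savez("scene0.npz",im=s,K=K2,E=E2)
c=im[160:285,115:310]; c=cv2.convertScaleAbs(c,alpha=1.5)
save("pics/crop1.png",c,4)
# mat mask
hsv=cv2.cvtColor(im,cv2.COLOR_RGB2HSV)
print("mat px",im[250,265],"counter",im[270,200],"shadow",im[215,205])
b=im.astype(int); m=((b[:,:,2]-b[:,:,0]>2)&(b.sum(2)<360)).astype(np.uint8)*255
m[:, :215]=0; m[:,310:]=0; m[:160]=0;m[285:]=0
m=cv2.morphologyEx(m,cv2.MORPH_CLOSE,np.ones((9,9)))
cs,_=cv2.findContours(m,cv2.RETR_EXTERNAL,cv2.CHAIN_APPROX_NONE); cn=max(cs,key=cv2.contourArea)
r=cv2.boxPoints(cv2.minAreaRect(cn)); print(cv2.contourArea(cn)); 
for p in r: print(np.round(p*1.0,1),np.round(ray(p,0.0,K,E),4))
```

```text
mat px [77 80 81] counter [90 89 84] shadow [103 102  97]
7474.5
[223.5 171. ] [ 0.6711 -0.0291  0.    ]
[296.7 166.7] [ 0.6814 -0.2783  0.    ]
[302.9 272. ] [ 0.3262 -0.2879  0.    ]
[229.7 276.3] [ 0.3174 -0.0445  0.    ]
```

View pics/crop1.png

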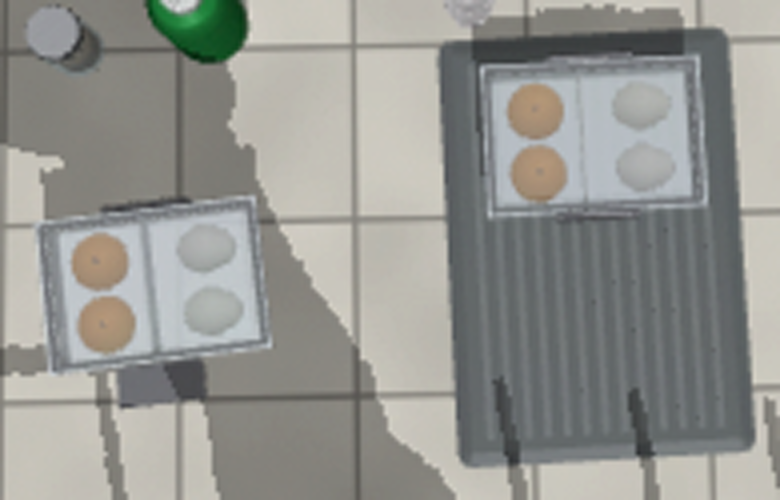

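The crop confirms it: the lunchbox lid corners are at (38,224), (252,198), (270,346) and (53,371), with the grey flap sticking out towards the robot at (120–207,400). The otherbox lid corners are (480,65), (697,57), (706,207) and (488,217), and both its clips are shut.

```bash
cat >> h.py <<'E'
def boxpose(crn,K,E,z=0.058):
    "corners TL,TR,BR,BL in image (far-left first): returns centre, yaw of box x"
    P=np.array([ray(c,z,K,E)[:2] for c in crn]); c=P.mean(0)
    ay=(P[0]-P[1])+(P[3]-P[2]); ax=(P[0]-P[3])+(P[1]-P[2])
    return c,np.degrees(np.arctan2(-ay[0],ay[1])),np.degrees(np.arctan2(ax[1],ax[0])),np.linalg.norm(ay)/2,np.linalg.norm(ax)/2
E
python3 - <<'E'
from h import *
d=np.load("top0.npz");K,E=d["K"],d["E"]
f=lambda L:[np.array(p)/4+np.array([115,160])-0.375 for p in L]
for n,L in dict(lunch=[(38,224),(252,198),(270,346),(53,371)],other=[(480,65),(697,57),(706,207),(488,217)]).items(): print(n,[np.round(x,4) for x in boxpose(f(L),K,E)])
mat=f([(440,42),(726,28),(754,450),(460,467)])
print("mat",[np.round(x,4) for x in boxpose(mat,K,E,0)])
for p in f([(120,407),(207,398)]): print("clip edge",[np.round(ray(p,z,K,E),4) for z in (.05,.06,.07,.08)])
for n,p,z in(("jar",(53,33),.094),("disp",(196,20),.1)): print(n,ray(f([p])[0],z,K,E))
# scene: clip edge
d=np.load("scene0.npz"); s=d["im"]; save("pics/clip.png",cv2.convertScaleAbs(s[165:245,310:410],alpha=1.5),7)
E
```

```text
lunch [array([0.4709, 0.1982]), np.float64(5.6224), np.float64(6.4092), np.float64(0.1736), np.float64(0.1195)]
other [array([ 0.5843, -0.1583]), np.float64(1.2993), np.float64(1.8612), np.float64(0.1774), np.float64(0.124)]
mat [array([ 0.4997, -0.1605]), np.float64(1.9161), np.float64(1.8952), np.float64(0.2442), np.float64(0.3567)]
clip edge [array([0.3735, 0.2263, 0.05  ]), array([0.3737, 0.2243, 0.06  ]), array([0.3739, 0.2222, 0.07  ]), array([0.3741, 0.2201, 0.08  ])]
clip edge [array([0.3792, 0.1567, 0.05  ]), array([0.3793, 0.155 , 0.06  ]), array([0.3795, 0.1534, 0.07  ]), array([0.3796, 0.1518, 0.08  ])]
jar [0.6707601  0.27109145 0.094     ]
disp [0.67810237 0.15663327 0.1       ]
```

View pics/clip.png

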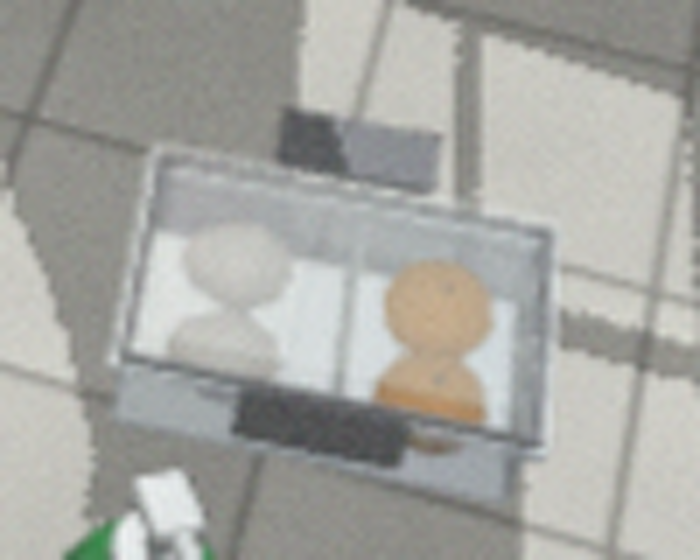

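The crop shows the flap at about (360,150), roughly level and sticking out on the robot side, with the shut clip at (320,430). I'll fold the clip first, with the fingers shut and their line along the box's y.

Emit:
arm_command --series "1 0 0 0 -0.042; 1 0 0 0 -0.042; 1 0 0 0 -0.042; 1 -0.0425 -0.12 0 0; 1 -0.0425 -0.12 0 0; 1 -0.0425 -0.12 0 0; 1 -0.0425 -0.12 0 0; 1 -0.0425 -0.12 0 0; 1 -0.0425 -0.12 0 0; 1 -0.0425 -0.12 0 0" --newtons 20

```text
clock: 1.45
position: [0.333, 0.2758, 0.2134]
ee_rot: [-0.053, 0.999, 0.0, 0.0]
ft_force: [0.2, 0.8, -1.1]
grip_width: -0.0
grasp_force: 0.0
```

```bash
cat >> h.py <<'E'
from scipy.spatial.transform import Rotation as Ro
def st():
    o=manip.get_obs(); R=Ro.from_quat(o["ee_rot"]).as_matrix(); p=np.array(o["position"])
    print("t %.2f"%o["clock"],"pos",np.round(p,4),"yaw(toolY) %.2f"%np.degrees(np.arctan2(-R[0,1],R[1,1])),"F",np.round(o["ft_force"],1),"w",np.round(o["grip_width"],2)); return p,R
def go(P,yaw=None):
    "total shift in tool units to reach world P (after turning to yaw)"
    p,R=st()
    if yaw is not None:
        a=np.degrees(np.arctan2(-R[0,1],R[1,1])); print("spin %.4f"%(-(yaw-a)/180)); y=np.radians(yaw)
        R=np.array([[-np.cos(y),-np.sin(y),0],[-np.sin(y),np.cos(y),0],[0,0,-1.]])
    print("shift",np.round(R.T@(np.array(P)-p)/0.4,4))
def bx(c,yaw,x,y,z):
    a=np.radians(yaw); return [c[0]+x*np.cos(a)-y*np.sin(a),c[1]+x*np.sin(a)+y*np.cos(a),z]
E
python3 -c "
from h import *
print(manip.tips_ahead)
go(bx((.471,.198),6,-.096,0,.15))"
```

```text
0.019
t 1.45 pos [0.333  0.2758 0.2134] yaw(toolY) 6.07 F [ 0.2  0.8 -1.1] w -0.0
shift [-0.0825 -0.2297  0.1585]
```

Emit:
arm_command --series "1 -0.0275 -0.0766 0 0; 1 -0.0275 -0.0766 0 0; 1 -0.0275 -0.0766 0 0; 1 0 0 0.1 0; 1 0 0 0.1 0; 1 0 0 0.08 0; 1 0 0 0 0; 1 0 0 0 0; 1 0 0 0 0; 1 0 0 0 0"

```text
clock: 2.7
position: [0.3755, 0.1899, 0.1023]
ee_rot: [-0.053, 0.999, 0.001, 0.001]
ft_force: [0.2, -0.0, 0.6]
grip_width: -0.002
grasp_force: 0.0
```

Run:
```python
from h import *
go(bx((.471,.198),6,-.096,0,.037))
a,K,E,_=cam("top"); b,K2,E2,_=cam("scene")
f=lambda im,y,x:cv2.resize(cv2.convertScaleAbs(im[y:y+100,x:x+100],alpha=1.5),(390,390),interpolation=cv2.INTER_CUBIC)
save("pics/pre.png",np.hstack([f(a,190,105),f(b,150,310)]),1)
```

```text
t 2.70 pos [0.3755 0.1899 0.1023] yaw(toolY) 6.08 F [ 0.2 -0.   0.6] w -0.0
shift [ 0.0007 -0.0051  0.1632]
```

View pics/pre.png

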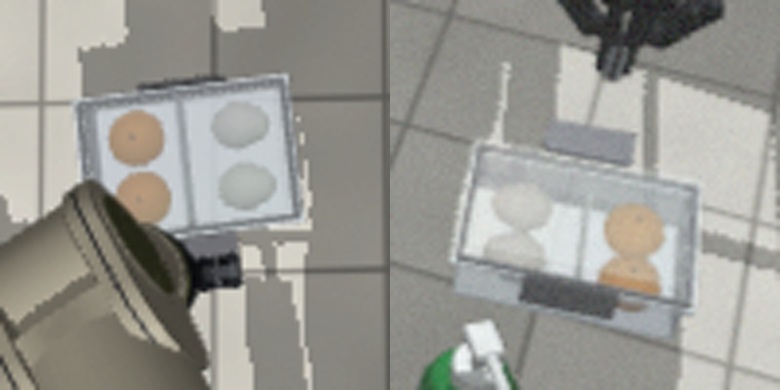

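The view shows the shut fingertips at scene crop (615,75) and the flap at (590,145). I'll check numerically that the tips are actually over it.

Run:
```python
from h import *
d=np.load("scene0.npz");K,E=d["K"],d["E"]; T=np.load("top0.npz")
print("tip proj scene",proj([.3755,.19,.0833],K,E),"seen ~",310+(615-390)/3.9,150+75/3.9)
def tri(a,b):
    A=[];r=[]
    for uv,(k,e) in((a,(T["K"],T["E"])),(b,(K,E))):
        p0=ray(uv,0,k,e);p1=ray(uv,.1,k,e);v=(p1-p0)/np.linalg.norm(p1-p0);M=np.eye(3)-np.outer(v,v);A.append(M);r.append(M@p0)
    A=np.array(A);P=np.linalg.solve(A.sum(0),sum(r)); return P,[np.linalg.norm(A[i]@P-r[i])for i in(0,1)]
f=lambda p:np.array(p)/4+[115,160]-.375
g=lambda p:np.array(p)/7+[310,165]-.43
print("edge +y",tri(f((120,407)),g((440,133))))
print("edge -y",tri(f((207,398)),g((288,108))))
for c in((155,150),(552,232),(118,362),(545,450)): print("lid",ray(g(c),.058,K,E))
for t in(1.5,1.8,2.1): print(t,proj(bx((.471,.198),6,-.066-.03*np.sin(t),0,.054-.03*np.cos(t)),K,E))
```

```text
tip proj scene [364.43493029 176.51899995] seen ~ 367.6923076923077 169.23076923076923
edge +y (array([0.37405338, 0.2216514 , 0.06149789]), [np.float64(0.0022652914093491618), np.float64(0.0022652914093491236)])
edge -y (array([0.37953077, 0.15422418, 0.05701699]), [np.float64(0.0013194726564527731), np.float64(0.0013194726564527764)])
lid [0.42719663 0.10307435 0.058     ]
lid [0.41158458 0.27487109 0.058     ]
lid [0.54721128 0.11755079 0.058     ]
lid [0.52780057 0.28929886 0.058     ]
1.5 [361.68173326 183.06775093]
1.8 [362.24763001 181.35332089]
2.1 [362.70639241 180.34524987]
```

Run:
```python
from h import *
b,K2,E2,_=cam("scene");a,K,E,_=cam("top")
b=b.copy()
def crop(im,K,E,y,x):
    c=cv2.resize(cv2.convertScaleAbs(im[y:y+50,x:x+50],alpha=1.7),(390,390),interpolation=cv2.INTER_CUBIC)
    for P,col in(([.3755,.19,.0833],(255,0,0)),([.3755,.19,.1023],(0,255,0))):
        q=(proj(P,K,E)-[x,y]+.5)*7.8; cv2.circle(c,tuple(int(v) for v in q),4,col,-1)
    return c
save("pics/tip.png",np.hstack([crop(a,K,E,230,135),crop(b,K2,E2,140,340)]),1)
```

```text
(no output)
```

View pics/tip.png

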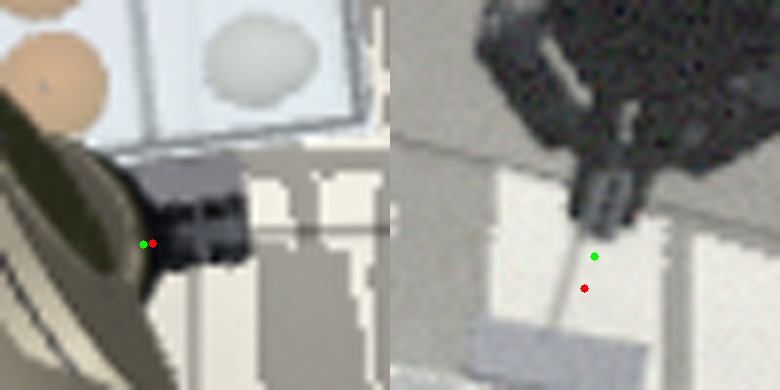

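The tips look higher in the scene view (605,235) than calculated (585,288), while x fits in the top view. I'll descend in stages and check.

Emit:
arm_command --series "1 0 0 0.02 0; 1 0 0 0.02 0; 1 0 0 0.02 0; 1 0 0 0.02 0; 1 0 0 0.02 0; 1 0 0 0 0; 1 0 0 0 0; 1 0 0 0 0; 1 0 0 0 0; 1 0 0 0 0"

```text
clock: 4.15
position: [0.3751, 0.1896, 0.0615]
ee_rot: [-0.053, 0.999, 0.0, 0.0]
ft_force: [-0.3, 0.4, 0.4]
grip_width: -0.001
grasp_force: 0.0
```

Run:
```python
from h import *
p,R=st()
b,K2,E2,_=cam("scene");a,K,E,_=cam("top")
def crop(im,K,E,y,x):
    c=cv2.resize(cv2.convertScaleAbs(im[y:y+50,x:x+50],alpha=1.7),(390,390),interpolation=cv2.INTER_CUBIC)
    for P,col in((p-[0,0,.019],(255,0,0)),(p,(0,255,0))):
        q=(proj(P,K,E)-[x,y]+.5)*7.8; cv2.circle(c,tuple(int(v) for v in q),4,col,-1)
    return c
save("pics/tip2.png",np.hstack([crop(a,K,E,230,135),crop(b,K2,E2,150,340)]),1)
```

```text
t 4.15 pos [0.3751 0.1896 0.0615] yaw(toolY) 6.08 F [-0.3  0.4  0.4] w -0.0
```

View pics/tip2.png

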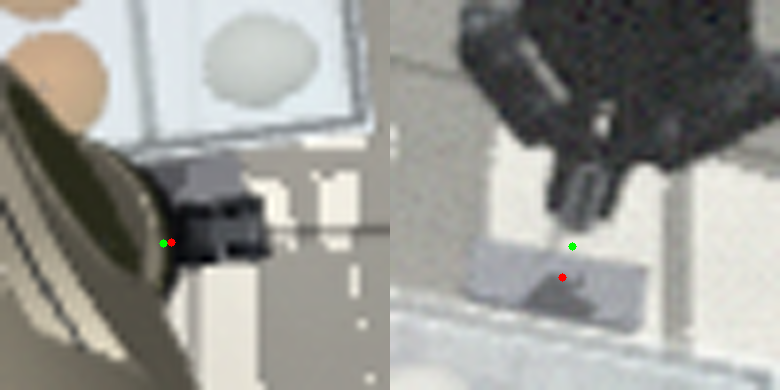

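The flap hasn't moved and the tips appear at (580,228), still about 30 mm above the computed point. I'll keep going down and compare images numerically.

Emit:
arm_command --series "1 0 0 0.015 0; 1 0 0 0.015 0; 1 0 0 0.015 0; 1 0 0 0.01 0; 1 0 0 0 0; 1 0 0 0 0; 1 0 0 0 0; 1 0 0 0 0; 1 0 0 0 0; 1 0 0 0 0"

```text
clock: 5.5
position: [0.375, 0.1896, 0.0394]
ee_rot: [-0.053, 0.999, 0.0, 0.0]
ft_force: [0.1, 0.2, -0.2]
grip_width: -0.003
grasp_force: 0.0
```

Run:
```python
from h import *
p,R=st()
b,K2,E2,_=cam("scene");a,K,E,_=cam("top")
print("tip nominal",proj(p-[0,0,.019],K2,E2))
g=b.astype(int).sum(2)//3
print(g[172:200,346:378:2])
s0=np.load("scene0.npz")["im"].astype(int).sum(2)//3
print(s0[178:198,346:378:2])
```

```text
t 5.50 pos [0.375  0.1896 0.0394] yaw(toolY) 6.08 F [ 0.1  0.2 -0.2] w -0.0
tip nominal [360.20747711 189.50558671]
[[ 96  93  91 111  61  31  32  35  34  40  38  33  29  38  46  36]
 [ 94  93  95 109 116  47  49  29  32  29  30  35  26  37  39  34]
 [ 94  94  91 110 131 121 116  33  35  40  23  38  29  26  30  31]
 [ 96  95  93 110 132 132 128  31  33  42  34  36  32  31  37  26]
 [ 92  93  93 107 132 134 121  32  55  60  40  50 121  86  41  64]
 [ 95  96  92 108 133 135 116  34  61  53  53  83 130 124 111  89]
 [ 96  97  91 112 132 131 115  33  65  51  45  89 131 133 124  93]
 [ 98  94  93 110 132 133 102  39  60  56  37 109 132 132 124  95]
 [ 98  97  96 109 133 133  94  47  60  61  39 128 133 131 123  94]
 [ 96  94  95 102 112 116 104  51  54  63  36 133 131 130 125  91]
 [ 97  94  98 102  97  99  76  60  43  62  64 131 130 134 122  91]
 [ 97  98  97 100  98 100  62  68  43  68  84 120 131 136 123  94]
 [ 99  95  99  98  98  97  59  59  51  59  80 103  93 109 122  91]
 [ 98  95  98 103 101 100  62  61  57  61  76  97  94 102 123  94]
 [ 93  90  99 100  99 100  62  63  60  59  76 
[... 1533 characters left out ...]
  93  97  94  94 106 122  91]
 [108 107  79  70  68  59  62  96  95  97  94  94  94 109 120  94]
 [105 114 110 110  89  77  67  92  96  95  96  93  95 113 121  92]
 [105 105 103 115 124 112  88  82  82  87  91  97  94 113 123  93]
 [121 112 107 111 110 110 110 127 109  93  80  80  89 110 122  94]
 [117 119 118 118 109 107 106 113 108 124 124  97  90 126 121  93]
 [113 114 116 121 121 124 116 108 106 111 109 119 128 137 128 103]
 [112 113 110 117 119 120 121 122 124 110 106 110 105 116 126 111]
 [112 111 112 117 118 114 119 117 117 118 125 119 104 107 107  99]
 [113 111 110 115 114 114 115 116 117 115 118 118 128 121 114 105]
 [124 112 112 117 117 111 119 116 122 116 114 117 117 119 122 122]]
```

Emit:
arm_command --series "1 0 0 0.01 0; 1 0 0 0.01 0; 1 0 0 0.01 0; 1 0 0 0 0; 1 0 0 0 0; 1 0 0 0 0; 1 0 0 0 0; 1 0 0 0 0; 1 0 0 0 0; 1 0 0 0 0"

```text
clock: 6.85
position: [0.375, 0.1896, 0.0274]
ee_rot: [-0.053, 0.999, 0.0, 0.0]
ft_force: [0.3, -0.5, 0.5]
grip_width: -0.002
grasp_force: 0.0
```

Run:
```python
from h import *
p,R=st()
b,K2,E2,_=cam("scene");a,K,E,_=cam("top")
def crop(im,K,E,y,x,n=50):
    c=cv2.resize(cv2.convertScaleAbs(im[y:y+n,x:x+n],alpha=1.7),(390,390),interpolation=cv2.INTER_CUBIC)
    for P,col in((p-[0,0,.019],(255,0,0)),(p,(0,255,0)),(p+[0,0,.1],(255,255,0))):
        q=(proj(P,K,E)-[x,y]+.5)*390/n; cv2.circle(c,tuple(int(v) for v in q),3,col,-1)
    return c
save("pics/tip3.png",np.hstack([crop(a,K,E,200,90,100),crop(b,K2,E2,155,340)]),1)
```

```text
t 6.85 pos [0.375  0.1896 0.0274] yaw(toolY) 6.08 F [ 0.3 -0.5  0.5] w -0.0
```

View pics/tip3.png

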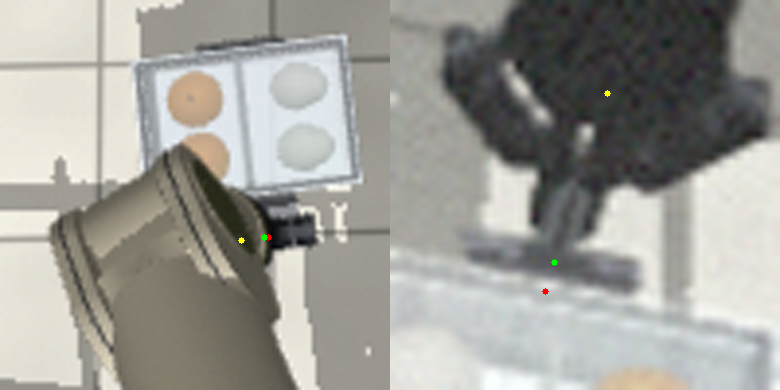

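Run:
```python
from h import *
d=np.load("scene0.npz");K,E=d["K"],d["E"]
for z in(.0,.02,.03,.04,.05,.06): print(z,ray((361.8,186.4),z,K,E).round(4))
print("flap edge/hinge px by angle")
for c in((.471,.198),(.4745,.197)):
  for t in(.3,.6,.9,1.2,1.5): print(t,proj(bx(c,6,-.066-.03*np.sin(t),0,.054-.03*np.cos(t)),K,E).round(1),proj(bx(c,6,-.066,0,.054),K,E).round(1))
b,_,_,_=cam("scene"); g=b.astype(int).sum(2)//3; print(g[182:198,348:374:2])
a,K,E,_=cam("top"); g=a.astype(int).sum(2)//3; print(g[245:266,150:176:2])
```

```text
0.0 [0.3407 0.1922 0.    ]
0.02 [0.3595 0.1918 0.02  ]
0.03 [0.3689 0.1916 0.03  ]
0.04 [0.3783 0.1913 0.04  ]
0.05 [0.3877 0.1911 0.05  ]
0.06 [0.397  0.1909 0.06  ]
flap edge/hinge px by angle
0.3 [359.4 193.3] [361.  189.6]
0.6 [359.9 190.7] [361.  189.6]
0.9 [360.4 187.9] [361.  189.6]
1.2 [361.1 185.3] [361.  189.6]
1.5 [361.7 183.1] [361.  189.6]
0.3 [358.8 194. ] [360.4 190.3]
0.6 [359.3 191.4] [360.4 190.3]
0.9 [359.9 188.6] [360.4 190.3]
1.2 [360.5 186. ] [360.4 190.3]
1.5 [361.1 183.8] [360.4 190.3]
[[ 95  96 135 134 132  38  59  48  63  63 129 132 128]
 [ 95  96 132 133 134  36  63  42  56  80 129 132 131]
 [ 92  90 114 121 135  88  65  50  55  89 132 132 133]
 [ 93  85  85  95  94  80  63  55  64 124 132 134 130]
 [ 92  84  83  80  77  63  55  55 104 130 131 134 130]
 [ 95  64  60  73  78  54  54  56  76  89 103 124 131]
 [111  81  67  64  61  53  57  55  54  79  81  78 121]
 [116 122 104  86  80  65  59  55  49  72  83  73 119]
 [107 108 112 121 114  91  78  67  64  54  62  70 118]
 [116 107 111 110 111 113 126 101  91  78  64  63 114]
 [128 125 121 109 113 108 115 108 1
[... 751 characters left out ...]
14  48  82  81  85 114 133 131  92  92]
 [ 22  45  49  30  38  85  85  85  87  90 114  92  92]
 [ 21  36  47  36  20  68  83  61  41  38  72  91  92]
 [ 21  35  46  67  10  23  30  41  14  28  65  92  92]
 [ 22  24  45  69  13   8  12  36  19  41  59  91  92]
 [ 20  25  45  64  13   9  29  46  44  50  61 126  88]
 [ 20  23  35  56  21   8  29  47  48  48  49  94  63]
 [ 26  21  35  58  25   9  27  47  41  46  49 113  79]
 [ 37  22  26  52  27  10  22  31  18  27  28 131  90]
 [ 51  20  24  52  32   9  16  27  21  22  41  96  91]
 [ 50  31  23  61  32  12  27  73  99  82  86  90  90]
 [ 47  45  21  60  26  79 102 128 132  89  90  90  90]
 [ 45  46  38  49  26 106 130 133 134  90  90  90  90]]
```

The crop shows the flap now partly folded, with its edge at about scene row 186 (around 1.1 rad). The tips at (560,243) press on it near z≈0.045, so the real tips stand about 17 mm above the reported TCP. I'll go further down in steps, watching the force.

Emit:
arm_command --series "1 0 0 0.01 0; 1 0 0 0.01 0; 1 0 0 0.01 0; 1 0 0 0 0; 1 0 0 0 0; 1 0 0 0 0; 1 0 0 0 0; 1 0 0 0 0; 1 0 0 0 0; 1 0 0 0 0"

```text
clock: 8.3
position: [0.375, 0.1896, 0.0154]
ee_rot: [-0.053, 0.999, 0.0, 0.0]
ft_force: [0.2, -0.4, -0.8]
grip_width: -0.004
grasp_force: 0.0
```

Run:
```python
from h import *
p,R=st()
b,_,_,_=cam("scene"); g=b.astype(int).sum(2)//3; print(g[182:198,348:374:2])
```

```text
t 8.30 pos [0.375  0.1896 0.0154] yaw(toolY) 6.08 F [ 0.2 -0.4 -0.8] w -0.0
[[ 96  93 134 131 123  38  56  49  61  50 122 115  95]
 [ 94  95 133 134 120  35  59  42  58  78 132 133 127]
 [ 95  95 135 133 117  36  63  52  51  88 132 133 132]
 [ 94  98 134 136 117  39  63  61  40 111 131 133 131]
 [ 97 111 136 134 121  44  62  55  40 115 133 131 134]
 [ 91  82 121 135 130  89  60  64  49 128 131 132 133]
 [108  85  85  97 103  84  43  84 104 131 132 133 133]
 [115 122  94  84  80  72  71  84 117 134 131 133 132]
 [109 107 114 119 114  88  82  75  85 102 114 134 135]
 [117 107 111 109 113 112 113 100  88  81  82  92 128]
 [129 127 120 107 108 108 110 108 126 115  94  83 125]
 [123 122 122 124 125 117 114 110 114 105 120 123 139]
 [121 119 121 121 119 121 126 129 113 108 109 106 120]
 [121 121 121 118 115 121 120 119 121 128 120 108 111]
 [121 121 121 120 115 120 120 119 118 120 123 130 123]
 [116 120 119 121 116 123 123 121 117 119 114 119 120]]
```

Emit:
arm_command --series "1 0 0 0.01 0; 1 0 0 0.01 0; 1 0 0 0.01 0; 1 -0.01 0 0 0; 1 -0.01 0 0 0; 1 -0.01 0 0 0; 1 -0.01 0 0 0; 1 -0.0075 0 0 0; 1 0 0 0 0; 1 0 0 0 0"

```text
clock: 9.6
position: [0.3934, 0.1915, 0.0033]
ee_rot: [-0.053, 0.999, -0.0, -0.001]
ft_force: [-5.9, -1.0, 3.2]
grip_width: 0.001
grasp_force: 2.6
```

```bash
cat >> h.py <<'E'
def lid(im,K,E,z=.058):
    pass
E
python3 - <<'E'
from h import *
p,R=st()
b,_,_,_=cam("scene"); g=b.astype(int).sum(2)//3; print(g[184:196,348:374:2])
s0=np.load("scene0.npz")["im"][195:240,335:395].astype(int); d=np.abs(b[195:240,335:395].astype(int)-s0).sum(2); print("box moved diff",d.mean())
E
```

```text
t 9.60 pos [0.3934 0.1915 0.0033] yaw(toolY) 6.09 F [-5.9 -1.   3.2] w 0.0
[[ 97  87  36  35  37  37  33  59  34  37  34  46  35]
 [ 97  89  67  40  39  39  34  45  37  37  31  42  34]
 [ 96 109 122 119  83  31  37  42  36  37  38  38  30]
 [ 91  96 123 133  93  37  35  36  34  35  36  36  37]
 [102  78  87  99  68  40  50  96  40  58  89  30  45]
 [113  81  83  79  61  59  60  77  37 123 126  98 120]
 [106  90  90  80  77  73  71  63  44 105 132 132 135]
 [108 106  96  99  92  92  81  78  74  80  90 103 134]
 [124 123 107 107 103  94  91  85  82  81  80  78 117]
 [114 113 117 121 114 105 104  98  91  96  84  80 126]
 [113 109 111 112 112 120 118 109 103 105  91  87 132]
 [118 115 113 108 109 109 109 119 120 114 101 103 111]]
box moved diff 11.62037037037037
```

Emit:
arm_command --series "1 0.03 0 0 0; 1 0.04 0 0 0; 1 0 0 -0.12 0; 1 0 0 -0.12 0; 1 0 0 -0.12 0; 1 0 0.12 -0.1 0; 0 0 0.14 0 0; 0 0 0.14 0 0; 0 0 0.14 0 0; 0 0 0.14 0 0"

```text
clock: 10.9
position: [0.3363, 0.4605, 0.1875]
ee_rot: [-0.053, 0.999, 0.0, 0.0]
ft_force: [0.7, 0.9, 1.0]
grip_width: 0.845
grasp_force: 0.0
```

Run:
```python
from h import *
p,R=st()
b,K2,E2,_=cam("scene");a,K,E,_=cam("top"); np.savez("s1.npz",im=b,K=K2,E=E2);np.savez("t1.npz",im=a,K=K,E=E)
f=lambda im,y,x:cv2.resize(cv2.convertScaleAbs(im[y:y+75,x:x+75],alpha=1.6),(398,398),interpolation=cv2.INTER_CUBIC)
save("pics/shut.png",np.hstack([f(a,195,118),f(b,170,320)]),1)
```

```text
t 10.90 pos [0.3363 0.4605 0.1875] yaw(toolY) 6.07 F [0.7 0.9 1. ] w 0.84
```

View pics/shut.png

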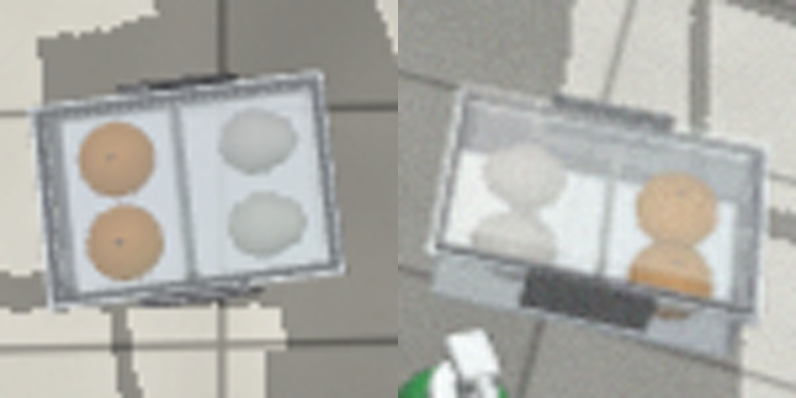

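The picture shows the clip folded flat against the near side: only a thin strip at (205,292) in the top crop, and no flap showing above the rim in the scene crop. Now the box pose, and the push from the far side.

Run:
```python
from h import *
d=np.load("t1.npz");K,E=d["K"],d["E"]
f=lambda p:np.array(p)/5.307+[118,195]-.4
c,*r=boxpose([f(p) for p in((33,108),(322,70),(343,272),(52,305))],K,E); print(c,r)
d2=np.load("s1.npz"); g=lambda p:(np.array(p)-[398,0])/5.307+[320,170]-.4
P=np.array([ray(g(p),.058,d2["K"],d2["E"]) for p in((462,90),(768,148),(435,250),(758,318))]); print(P.round(4).tolist(),P.mean(0))
c=(c+P.mean(0)[:2])/2; print(c)
for x in(.1,.0): print(x); go(bx(c,3.5,.062+.011+.025,0,.2),1.6)
```

```text
[0.47297717 0.19820323] [np.float64(5.860058992767676), np.float64(5.750962517318661), np.float64(0.17613212365167394), np.float64(0.12172860005687652)]
[[0.4295, 0.1035, 0.058], [0.4097, 0.2773, 0.058], [0.5485, 0.1183, 0.058], [0.5301, 0.2897, 0.058]] [0.47946757 0.19718411 0.058     ]
[0.47622237 0.19769367]
0.1
t 11.00 pos [0.3333 0.464  0.1864] yaw(toolY) 6.47 F [ 0.4 -1.4  0.5] w 0.99
spin 0.0271
shift [-0.5835 -0.6674 -0.0341]
0.0
t 11.00 pos [0.3333 0.464  0.1864] yaw(toolY) 6.47 F [ 0.4 -1.4  0.5] w 0.99
spin 0.0271
shift [-0.5835 -0.6674 -0.0341]
```

Emit:
arm_command --series "0 0 0 0 0.0271; 0 -0.08 -0.0834 0 0; 0 -0.08 -0.0834 0 0; 0 -0.08 -0.0834 0 0; 0 -0.08 -0.0834 0 0; 0 -0.08 -0.0834 0 0; 0 -0.08 -0.0834 0 0; 0 -0.08 -0.0834 0 0; 0 -0.04 -0.0834 0 0; 0 0 0 0 0"

```text
clock: 12.25
position: [0.5836, 0.1931, 0.1874]
ee_rot: [-0.007, 1.0, -0.001, 0.0]
ft_force: [-0.4, 0.1, -0.0]
grip_width: 1.0
grasp_force: 0.0
```

```bash
python3 -c "
from h import *
go([.58,.2,.008],1.6)"
```

```text
t 12.25 pos [0.5836 0.1931 0.1874] yaw(toolY) 0.85 F [-0.4  0.1 -0. ] w 1.0
spin -0.0041
shift [0.0085 0.0175 0.4486]
```

Emit:
arm_command --series "0 0.0085 0.0175 0 -0.0041; 0 0 0 0.1 0; 0 0 0 0.1 0; 0 0 0 0.1 0; 0 0 0 0.07 0; 0 0 0 0.04 0; 0 0 0 0.0386 0; 0 0.01 0 0 0; 0 0.01 0 0 0; 0 0 0 0 0"

```text
clock: 13.5
position: [0.5715, 0.2043, 0.0089]
ee_rot: [-0.017, 1.0, 0.0, 0.001]
ft_force: [-0.3, -0.2, 0.3]
grip_width: 1.0
grasp_force: 0.0
```

```bash
python3 -c "
from h import *
go([.4975,.2,.008],1.6)"
```

```text
t 13.50 pos [0.5715 0.2043 0.0089] yaw(toolY) 1.95 F [-0.3 -0.2  0.3] w 1.0
spin 0.0019
shift [ 0.1851 -0.0055  0.0023]
```

Emit:
arm_command --series "0 0.02 0 0 0.0019; 0 0.02 0 0 0; 0 0.02 0 0 0; 0 0.02 0 0 0; 0 0.02 0 0 0; 0 0.02 0 0 0; 0 0.02 0 0 0; 0 0.02 0 0 0; 0 0.015 0 0 0; 0 0.01 0 0 0"

```text
clock: 14.75
position: [0.4971, 0.2019, 0.0081]
ee_rot: [-0.014, 1.0, 0.0, 0.0]
ft_force: [3.6, -0.1, -0.9]
grip_width: 1.001
grasp_force: 1.4
```

Run:
```python
from h import *
p,R=st()
b,K,E,_=cam("scene")
# paper-white lid floor + yellow food not needed: orange food blobs as markers
for n in("scene","top"):
    d=cam(n); im=d[0]; h=cv2.cvtColor(im,cv2.COLOR_RGB2HSV); m=cv2.inRange(h,(8,60,60),(20,160,220))
    k,_,s,c=cv2.connectedComponentsWithStats(m)
    print(n,[(c[i].round(1).tolist(),int(s[i,4])) for i in range(1,k) if s[i,4]>40])
```

```text
t 14.75 pos [0.4971 0.2019 0.0081] yaw(toolY) 1.60 F [ 3.6 -0.1 -0.9] w 1.0
scene [([250.7, 203.5], 106), ([244.8, 215.7], 73), ([142.7, 315.1], 1720), ([299.9, 290.5], 201), ([250.1, 360.4], 2007)]
top [([458.1, 191.5], 268), ([248.2, 187.2], 137), ([249.0, 202.9], 138), ([465.7, 304.0], 291), ([470.3, 373.5], 55)]
```

Emit:
arm_command --series "0 -0.03 0 0 0; 0 -0.03 0 0 0; 0 0 0 -0.1 0; 0 0 0 -0.14 0; 0 0 0 -0.14 0; 0 0 0.12 -0.1 0; 0 0 0.14 0 0; 0 0 0.14 0 0; 0 0 0.14 0 0; 0 0 0 0 0"

```text
clock: 16.15
position: [0.5132, 0.4237, 0.1984]
ee_rot: [-0.017, 1.0, 0.0, -0.001]
ft_force: [0.1, 0.3, 0.8]
grip_width: 0.998
grasp_force: 0.0
```

Run:
```python
from h import *
p,R=st(); print(np.round(manip.get_obs()["joint_pos"],2))
a,K,E,_=cam("top"); np.savez("t2.npz",im=a,K=K,E=E)
b,K2,E2,_=cam("scene"); np.savez("s2.npz",im=b,K=K2,E=E2)
h=cv2.cvtColor(a,cv2.COLOR_RGB2HSV); m=cv2.inRange(h,(8,60,60),(20,160,220)); k,_,s,c=cv2.connectedComponentsWithStats(m)
def eggs(path):
    a=np.load(path)["im"]; m=cv2.inRange(cv2.cvtColor(a,cv2.COLOR_RGB2HSV),(8,60,60),(20,160,220)); k,_,s,c=cv2.connectedComponentsWithStats(m)
    return [c[i] for i in range(1,k) if 60<s[i,4]<200]
for q in("top0.npz","t1.npz","t2.npz"):
    print(q,[ray(e,.04,K,E)[:2].round(4).tolist() for e in eggs(q)])
```

```text
t 16.15 pos [0.5132 0.4237 0.1984] yaw(toolY) 1.98 F [0.1 0.3 0.8] w 1.0
[-0.88  0.43  0.17  1.37 -0.07  1.35  0.9 ]
top0.npz [[0.6088, -0.1113], [0.5567, -0.1128], [0.4911, 0.2463], [0.44, 0.2407]]
t1.npz [[0.6088, -0.1113], [0.5565, -0.1129], [0.4931, 0.2465], [0.4419, 0.2407]]
t2.npz [[0.6088, -0.1113], [0.5564, -0.113], [0.4488, 0.248], [0.3972, 0.2467]]
```

The orange food pieces have the same layout in both boxes, so they serve as markers for the relative pose. The box now stands in the right lane. Turn the tool 90° and push on the +y end.

Emit:
arm_command --series "0 0 0 0 0.0503; 0 0 0 0 0.0503; 0 0 0 0 0.0503; 0 0 0 0 0.0503; 0 0 0 0 0.0503; 0 0 0 0 0.0503; 0 0 0 0 0.0503; 0 0 0 0 0.0503; 0 0 0 0 0.0503; 0 0 0 0 0.0503"

```text
clock: 17.5
position: [0.5165, 0.4166, 0.2004]
ee_rot: [0.703, 0.711, 0.0, 0.0]
ft_force: [0.2, -1.1, 0.4]
grip_width: 0.998
grasp_force: 0.0
```

```bash
python3 -c "
from h import *
go([.421,.34,.008],-88.4)
b,K,E,_=cam('scene')
"
```

```text
t 17.50 pos [0.5165 0.4166 0.2004] yaw(toolY) -89.39 F [ 0.2 -1.1  0.4] w 1.0
spin -0.0055
shift [-0.1848 -0.2441  0.4809]
```

Emit:
arm_command --series "0 -0.062 -0.081 0 -0.0055; 0 -0.062 -0.081 0 0; 0 -0.061 -0.082 0 0; 0 0 0 0.1 0; 0 0 0 0.1 0; 0 0 0 0.1 0; 0 0 0 0.1 0; 0 0 0 0.05 0; 0 0 0 0.03 0; 0 0 0 0 0"

```text
clock: 18.8
position: [0.4203, 0.3408, 0.0079]
ee_rot: [0.694, 0.72, -0.0, 0.0]
ft_force: [0.1, -0.3, 0.9]
grip_width: 1.004
grasp_force: 0.0
```

```bash
python3 -c "
from h import *
go([.4316,-.0615,.008],-88.4)"
```

```text
t 18.80 pos [0.4203 0.3408 0.0079] yaw(toolY) -87.95 F [ 0.1 -0.3  0.9] w 1.0
spin 0.0025
shift [-1.0063e+00  2.0000e-04 -3.0000e-04]
```

Emit:
arm_command --series "0 -0.02 0 0 0.0025; 0 -0.02 0 0 0; 0 -0.02 0 0 0; 0 -0.02 0 0 0; 0 -0.02 0 0 0; 0 -0.025 0 0 0; 0 -0.025 0 0 0; 0 -0.025 0 0 0; 0 -0.025 0 0 0; 0 -0.025 0 0 0"

```text
clock: 20.05
position: [0.4226, 0.2511, 0.0081]
ee_rot: [0.697, 0.717, 0.0, -0.0]
ft_force: [0.4, 4.5, 0.8]
grip_width: 1.003
grasp_force: 2.2
```

Emit:
arm_command --series "0 -0.025 0 0 0; 0 -0.025 0 0 0; 0 -0.025 0 0 0; 0 -0.025 0 0 0; 0 -0.025 0 0 0; 0 -0.025 0 0 0; 0 -0.025 0 0 0; 0 -0.025 0 0 0; 0 -0.025 0 0 0; 0 -0.02 0 0 0"

```text
clock: 21.3
position: [0.4253, 0.1531, 0.0081]
ee_rot: [0.697, 0.717, 0.0, -0.0]
ft_force: [0.1, 4.4, 2.5]
grip_width: 0.999
grasp_force: 2.7
```

```bash
cat >> h.py <<'E'
def eggs(a,lo=40):
    m=cv2.inRange(cv2.cvtColor(a,cv2.COLOR_RGB2HSV),(8,60,60),(20,160,220)); k,_,s,c=cv2.connectedComponentsWithStats(m)
    return [(c[i],int(s[i,4])) for i in range(1,k) if lo<s[i,4]<200]
E
python3 - <<'E'
from h import *
go([.4316,-.0615,.008],-88.4)
for n in("top","scene"):
    a,K,E,_=cam(n); print(n,[(ray(e,.04,K,E)[:2].round(4).tolist(),s) for e,s in eggs(a)])
for q in("s1.npz","s2.npz"):
    d=np.load(q);print(q,[(ray(e,.04,d["K"],d["E"])[:2].round(4).tolist(),s) for e,s in eggs(d["im"])])
E
```

```text
t 21.30 pos [0.4253 0.1531 0.0081] yaw(toolY) -88.42 F [0.1 4.4 2.5] w 1.0
spin -0.0001
shift [-5.368e-01  9.000e-04  2.000e-04]
top [([0.6086, -0.1113], 138), ([0.5564, -0.113], 139), ([0.4524, 0.0996], 137), ([0.4012, 0.0981], 140), ([-0.0035, -0.8078], 54)]
scene [([0.5708, -0.1126], 107), ([0.618, -0.1119], 83)]
s1.npz [([0.5707, -0.1125], 105), ([0.4588, 0.2374], 113), ([0.6196, -0.1127], 72), ([0.5025, 0.2432], 83)]
s2.npz [([0.4139, 0.243], 110), ([0.5701, -0.114], 109), ([0.4572, 0.2454], 75), ([0.6185, -0.1126], 79)]
```

Emit:
arm_command --series "0 -0.025 0 0 0; 0 -0.025 0 0 0; 0 -0.025 0 0 0; 0 -0.025 0 0 0; 0 -0.025 0 0 0; 0 -0.025 0 0 0; 0 -0.025 0 0 0; 0 -0.025 0 0 0; 0 -0.025 0 0 0; 0 -0.025 0 0 0"

```text
clock: 22.65
position: [0.4282, 0.0533, 0.0081]
ee_rot: [0.697, 0.717, 0.0, -0.0]
ft_force: [-0.0, 4.9, 2.3]
grip_width: 0.994
grasp_force: 2.8
```

Emit:
arm_command --series "0 -0.025 0 0 0; 0 -0.025 0 0 0; 0 -0.025 0 0 0; 0 -0.025 0 0 0; 0 -0.025 0 0 0; 0 -0.025 0 0 0; 0 -0.02 0 0 0; 0 -0.02 0 0 0; 0 -0.02 0 0 0; 0 -0.01 0 0 0"

```text
clock: 23.9
position: [0.431, -0.0342, 0.0084]
ee_rot: [0.697, 0.717, 0.001, -0.0]
ft_force: [0.6, 8.1, 6.3]
grip_width: 1.004
grasp_force: 4.2
```

```bash
cat >> h.py <<'E'
def rel():
    a,K,E,_=cam("top"); P=[ray(e,.04,K,E)[:2] for e,s in eggs(a,100)]; print([p.round(4).tolist() for p in P])
    if len(P)<4: return
    o=(P[0]+P[1])/2; l=(P[2]+P[3])/2; v=P[0]-P[1]; w=P[2]-P[3]; an=lambda v:np.degrees(np.arctan2(v[1],v[0]))
    u=v/np.linalg.norm(v); n=np.array([-u[1],u[0]]); d=l-o
    print("along x %.4f along y %.4f yaw other %.2f lunch %.2f"%(d@u,d@n,an(v),an(w)))
E
python3 -c "
from h import *
st(); rel()"
```

```text
t 23.90 pos [ 0.431  -0.0342  0.0084] yaw(toolY) -88.39 F [0.6 8.1 6.3] w 1.0
[[0.6088, -0.1113], [0.5564, -0.113], [0.4063, -0.0912]]
```

Emit:
arm_command --series "0 -0.015 0 0 0; 0 -0.015 0 0 0; 0 -0.015 0 0 0; 0 -0.01 0 0 0; 0 -0.005 0 0 0; 0 0 0 0 0; 0 0 0 0 0; 0 0 0 0 0; 0 0 0 0 0; 0 0 0 0 0"

```text
clock: 25.2
position: [0.4315, -0.0582, 0.0083]
ee_rot: [0.697, 0.717, 0.0, 0.0]
ft_force: [-0.1, 6.4, 5.7]
grip_width: 0.997
grasp_force: 2.9
```

```bash
python3 -c "
from h import *
st(); rel()"
```

```text
t 25.20 pos [ 0.4315 -0.0582  0.0083] yaw(toolY) -88.38 F [-0.1  6.4  5.7] w 1.0
[[0.6088, -0.1113], [0.5564, -0.113]]
```

Emit:
arm_command --series "0 0.03 0 0 0; 0 0.05 0 0 0; 0 0 0 -0.1 0; 0 0 0 -0.14 0; 0 0.1 0 -0.12 0; 0 0.14 0 0 0; 0 0.14 0 0 0; 0 0.14 0 0 0; 0 0.1 0 0 0; 0 0 0 0 0"

```text
clock: 26.5
position: [0.4223, 0.224, 0.1513]
ee_rot: [0.696, 0.718, -0.001, 0.0]
ft_force: [0.4, -1.1, 0.0]
grip_width: 1.002
grasp_force: 0.0
```

Run:
```python
from h import *
st(); rel()
a,K,E,_=cam("top"); save("pics/fin.png",cv2.convertScaleAbs(a[160:285,190:320],alpha=1.5),4.6)
```

```text
t 26.50 pos [0.4223 0.224  0.1513] yaw(toolY) -88.14 F [ 0.4 -1.1  0. ] w 1.0
[[0.6089, -0.1114], [0.5567, -0.113], [0.4588, -0.1099], [0.4073, -0.1111]]
along x -0.1496 along y 0.0063 yaw other 1.78 lunch 1.40
```

View pics/fin.png

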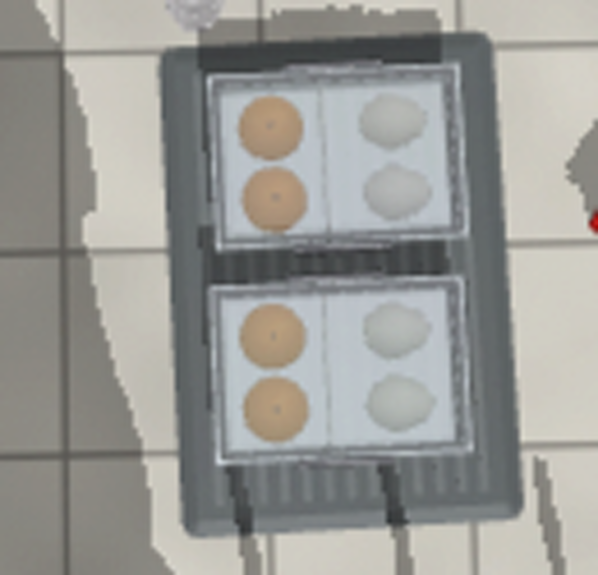

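The final-area crop shows the lunchbox wholly on the mat in front of the otherbox, with a gap of about 15 mm. It sits about 6 mm too far left (lid corner (210,288) against the line through (217,248)), so one more gentle push of 6 mm on the end.

```bash
python3 -c "
from h import *
go([.432,-.03,.008],-88.3); go([.4315,-.0647,.008],-88.3)"
```

```text
t 26.60 pos [0.4231 0.2208 0.1515] yaw(toolY) -88.41 F [ 0.5 -0.8  0.5] w 1.0
spin -0.0006
shift [-0.6274  0.0035  0.3587]
t 26.60 pos [0.4231 0.2208 0.1515] yaw(toolY) -88.41 F [ 0.5 -0.8  0.5] w 1.0
spin -0.0006
shift [-7.140e-01 -3.000e-04  3.587e-01]
```

Emit:
arm_command --series "0 -0.12 0 0 -0.0006; 0 -0.13 0 0 0; 0 -0.13 0 0 0; 0 -0.13 0 0 0; 0 -0.1174 0.0035 0 0; 0 0 0 0.1 0; 0 0 0 0.1 0; 0 0 0 0.1 0; 0 0 0 0.0587 0; 0 0 0 0 0"

```text
clock: 27.85
position: [0.4302, -0.0308, 0.0074]
ee_rot: [0.697, 0.717, -0.002, -0.001]
ft_force: [0.4, -0.8, -0.2]
grip_width: 0.998
grasp_force: 0.0
```

```bash
python3 -c "
from h import *
go([.4315,-.0647,.008],-88.3)"
```

```text
t 27.85 pos [ 0.4302 -0.0308  0.0074] yaw(toolY) -88.43 F [ 0.4 -0.8 -0.2] w 1.0
spin -0.0007
shift [-0.0848  0.0007 -0.0015]
```

Emit:
arm_command --series "0 -0.0175 0 0 -0.0007; 0 -0.0175 0 0 0; 0 -0.0175 0 0 0; 0 -0.0125 0 0 0; 0 -0.01 0 0 0; 0 -0.0075 0 0 0; 0 -0.003 0 0 0; 0 0 0 0 0; 0 0 0 0 0; 0 0 0 0 0"

```text
clock: 29.1
position: [0.4334, -0.0627, 0.0086]
ee_rot: [0.695, 0.719, 0.0, -0.0]
ft_force: [-0.8, 5.5, 3.0]
grip_width: 1.001
grasp_force: 2.6
```

Emit:
arm_command --series "0 0.03 0 0 0; 0 0.05 0 0 0; 0 0 0 -0.1 0; 0 0 0 -0.14 0; 0 0.1 0 -0.12 0; 0 0.14 0 0 0; 0 0.14 0 0 0; 0 0.14 0 0 0; 0 0.1 0 0 0; 0 0 0 0 0"

```text
clock: 30.35
position: [0.4232, 0.2195, 0.152]
ee_rot: [0.694, 0.72, -0.0, 0.0]
ft_force: [0.1, -0.5, 0.1]
grip_width: 1.001
grasp_force: 0.0
```

```bash
python3 -c "
from h import *
st(); rel()
a,K,E,_=cam('top'); o=np.load('top0.npz')['im'].astype(int)
d=np.abs(a.astype(int)-o).sum(2)>60
print('changed far zone (jar,disp,rest,spoon):',d[110:180,115:250].sum(),'mat+other zone shift', d[165:205,225:300].sum())
"
```

```text
t 30.35 pos [0.4232 0.2195 0.152 ] yaw(toolY) -87.88 F [ 0.1 -0.5  0.1] w 1.0
[[0.6088, -0.1114], [0.5564, -0.113], [0.4592, -0.1141], [0.408, -0.1159]]
along x -0.1490 along y 0.0017 yaw other 1.76 lunch 1.94
changed far zone (jar,disp,rest,spoon): 2788 mat+other zone shift 0
```

Run:
```python
from h import *
for n,q in(("top","top0.npz"),("scene","scene0.npz")):
    for im in(np.load(q)["im"],cam(n)[0]):
        h=cv2.cvtColor(im,cv2.COLOR_RGB2HSV)
        g=cv2.inRange(h,(50,120,20),(80,255,255)); r=cv2.inRange(h,(8,150,60),(20,255,220))
        f=lambda m:(np.argwhere(m).mean(0).round(1),int((m>0).sum()))
        rr=r[:, :230] if n=="top" else r[270:310,280:320]
        print(n,"green",f(g),"rest",f(rr))
a=cam("scene")[0].astype(int);b=np.load("scene0.npz")["im"].astype(int)
d=np.abs(a-b).sum(2)
print("jar scene diff",d[250:285,360:390].mean(),"spoon",d[242:300,225:260].mean(),"rest",d[278:302,285:316].mean())
```

```text
top green (array([164.2, 165.2]), 326) rest (array([142.7, 180.6]), 99)
top green (array([164.1, 165.2]), 327) rest (array([142.7, 180.7]), 96)
scene green (array([248.4, 326.1]), 39) rest (array([nan, nan]), 0)
scene green (array([252.3, 324.4]), 53) rest (array([nan, nan]), 0)
jar scene diff 66.06571428571428 spoon 6.754679802955665 rest 28.954301075268816<stdin>:6: RuntimeWarning: Mean of empty slice.
  ret = um.true_divide(
```

```bash
python3 -c "
from h import *
print(manip.hand_in())"
```

```text
the job is handed in; nothing more can be done
None
```

I folded the clip shut and slid the lunchbox onto the near half of the mat, then handed the job in at about 30 s. It measured 149 mm centre to centre (about 14 mm between the clips), ends within 2 mm and square within 0.2°. The otherbox, dispenser and chopstick rest measured unmoved, but I did not re-measure the spice jar or re-view the clip close up after the last 6 mm push.

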